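# Roll a tube blank up the loading ramp of the turning rest

### The arm

A 6-joint arm with a two-finger parallel gripper is mounted at the origin on the work surface. World frame = base frame: x ahead of the robot, y to its left, z up, the work surface at z = 0. Lengths are in mm, angles in rad, forces in N, time in s.
With the tool pointing down it reaches from about 275 to 825 mm from the base axis. Payload 4.9 kg.
Tool frame: the origin (TCP) lies midway between the tips of the shut fingers; the grasp point (between the pads) lies 19 mm behind it; z points along the fingers, x is the direction in which the jaws open and shut, and the axes are right-handed (so a half turn about z gives the same grasp; the last joint's range is limited). The gripper opens to 85 mm and grips with 20 to 120 N. Pads are 22 mm wide; open, the fingers measure 114 mm over their backs; the gripper's body (76 mm by 85 mm) begins 54 mm behind the grasp point. The pads swing forward as they close: fully open they stand 13 mm farther back than shut.
Start: joints at [-1.448, 0.326, -0.193, 1.052, 0, 1.437], TCP at [139.704, -531.979, 231.281] pointing down, gripper open.
Joint ranges: [-2.65, 2.65], [-0.97, 1.79], [-1.3, 1.35], [-1.93, 2.1], [-1.47, 1.37], [-3.14, 3.14]. Speed limits (rad/s): [2.57, 2.57, 3.14, 3.14, 3.14, 3.14].

### API

Orientations are given as a rotation vector (axis times angle).
In Python, from station import status, cams, arm gives the robot as it stands.
- The arm moves only by the tool drive_tool, never from a script. Its argument "steps" is one flat list of numbers, 6 for each row, row after row: the shift along the tool's x, y, z normalised to -1 to 1, where 1 is 8 cm, then the turn, a rotation vector about the tool's x, y, z normalised to -1 to 1, where 1 is 120 degrees. A call has 1 to 8 rows; each row is the pose to reach, as a shift and turn from the pose measured when the call began, along the tool's axes at that moment; what a row does not reach only later rows make up. A row lasts 1/8 s, in which the tool goes at most 62.5 mm and 10.7 degrees, less where a joint would pass 70% of its speed; a pose out of reach is approached as far as the arm can. A call with a number of a shift or a turn outside -1 to 1 is refused whole. A call with a gripper value outside its range is refused whole. "jaw" is the gripper's target within -1 to 1 (fully open at 1, half-way at 0, shut at -1), set as the call begins (left out, the last holds). The fingers move at their own pace and stop on an object; "force" is the grip in N (left out, the last holds). Time passes only in rows, so rows that repeat a pose let the fingers close. It gives the time, the measured TCP pose, the force and the opening at its end, in the units of the state.
- status.sense(): the state, without advancing time (a new reading comes with each control period).
- cams.camera(name): name is "side" or "top"; returns the picture (480x640x3 uint8, red, green, blue); there is no depth.
- cams.calibration(name): a dict with "mtx" (3x3 intrinsics, pixels), "view" (4x4, takes a point from world to camera coordinates). Camera axes: x right, y up, looking along -z (the intrinsics and any distortion apply to the point x, -y, -z); pixel columns grow to the right and rows downward; lengths in mm; the calibration is good to about 2 mm. A picture is of the moment at which its call begins. calibration takes no time and is no camera call.
- arm.finish_job(): hands the job in, once; it reports no verdict.
Trained networks look in the newest picture that a camera, given by its name, has taken for a name from the list of things; names that differ only in an ending like _2 or _b are one class to them, and where a whole thing is asked for, a point or a joint stands for the part that bears it (a point fixed in the world has none). Each returns a list of dicts, best first, with "score" (0 to 1); they miss things now and then, are a little off and sometimes report something else, mostly with a low value. They report only what shows in the picture. A call takes as long as a camera call. They do not tell look-alikes from the thing itself.
- cams.boxes_of(query, camera): "extent" ([left, top, right, bottom] in pixels, round what is visible of it).
- cams.cut_out(query, camera): "mask" (480x640 bool, what is visible of it) and "extent" ([left, top, right, bottom] in pixels, round what is visible of it).
The state is a dict: "time_s": time; "joint_positions": joint angles; "qvel": joint speeds; "joint_efforts": joint torques, N m; "eef_pos": TCP position; "tool_rot": TCP orientation; "contact_force": force on the tool from outside, world axes, zero at the start; "moment": the same for the moment, N m; "width": finger opening in mm.
Only numpy, scipy, OpenCV 4.12 (cv2) and the standard library are available. Lean on these libraries where they do the work, as an engineer would, in place of code of your own. Each camera call takes 0.05 s, during which the arm holds its last target. There are 200 camera calls.

### The job

With the fingertips, push the amber glass tube blank up the loading ramp, over the ridge at the top and fully home against the red stop plate, where it lies by itself. Push it slowly and gently, staying behind it so that it never runs loose or rolls back down the slope. Do not pinch it or lift it off the ramp, leave the mug, the glass finial and the jar alone, and move clear of everything at the end.

Things in the scene. Friction and masses are not known exactly. Their poses are not given: they have to be found in the camera images.
- ramp: Fixed aluminium loading ramp, blue side rails, red stop plate at the top, 81 mm high roller machine beyond. Origin on the table under the tube's start; x points uphill, y across, z up. Along x in mm: back lip -44 to -22 (15 above the table), level foot -22 to 12 (10 above), 8 degree slope 12 to 150, cradle 150 to 190. Deck 160 wide between rails that stand 10 above it. Open from above.
- tube: Rigid amber glass tube, 40 mm in diameter, 128 long, cork in each end, white band near each end, about 0.14 kg, smooth. Origin at its centre, y along its length; x and z turn as it rolls. It starts lying across the ramp's foot, axis along the ramp's y, 30 mm above the table; on the slope it rolls back if let go. At home its axis is at ramp x 170 mm, 46 mm above the table.
- stop (a point): Point on the upright red stop face that faces downhill (ramp x 190 mm), mid-width, at the height of the seated tube's axis, 46 mm above the table. The red plate is 8 mm thick, its top 56 mm above the table; blue rails beside the cradle are 40 mm high.
- ridge (a point): Middle of the ridge line at the top of the slope (ramp x 150 mm), on the deck, 29.4 mm above the table. From here the cradle floor falls 10 degrees to the stop (22.3 mm above the table there): a tube whose axis is past the ridge rolls on to the stop by itself and stays.
- deck (a point): Point on the deck where the slope begins, in the middle of the width, 10 mm above the table. Its x axis points up along the slope, z square to the slope.
- mug: Bystander: white mug, 76 mm wide, 85 high, with a handle; stands beside the ramp. Origin at the centre of its underside.
- finial: Bystander: green glass finial with a bulbous foot 60 mm wide and a thin stem, 150 high; stands beside the ramp. Origin at the centre of its underside.
- jar: Bystander: closed jar, 52 mm wide, 70 high; stands beside the foot of the ramp. Origin at the centre of its underside.
Mind the look-alikes: they are no part of the job. Of the things shaped like the tube, the amber one is meant.

How it is judged (in metres and radians):
On the way, in this order (a step that is already met when the one before it is completed fails the run):
1. the tube is on its way up the middle of the slope, lying on the deck (x of tube in the frame of ramp between 0.05 and 0.13 m and z of tube in the frame of deck below 0.026 m), for 0.2 s.
2. the tube lies home against the stop (x of tube in the frame of ramp between 0.165 and 0.175 m and y of tube in the frame of ramp between -0.03 and 0.03 m and z of tube in the frame of ramp between 0.041 and 0.051 m and angle between the y axis of tube and the y axis of ramp, either way round below 0.1 rad), for 0.3 s.
At the end, for the whole second after the job is handed in: The tube lies still in the cradle against the red stop: its axis within 5 mm of its home place along the ramp and in height, within 30 mm of the middle across, and square to the ramp within 0.1 rad; the fingers are off it (all of step 2 and linear speed of tube below 0.02 m/s and contact force between tube and the fingers below 0.05 N); the robot touches nothing.
It fails at once if the tube runs loose on the slope, untouched, faster than 0.2 m/s (let go to roll back, or flicked up) (x of tube in the frame of ramp between 0.005 and 0.143 m and linear speed of tube above 0.2 m/s and contact force between tube and the fingers below 0.02 N and contact force between tube and the arm below 0.02 N).
It fails at once if the tube is lifted more than 12 mm off the deck (z of tube in the frame of deck above 0.032 m).
It fails at once if the glass tube is pinched or pressed with more than 30 N (contact force between tube and the fingers above 30 N).
It fails at once if a bystander is moved more than 30 mm or tipped over (distance of any of mug, finial, jar from where it was at the start of the episode above 0.03 m or angle between any of mug, finial, jar's own z axis and vertical above 0.5 rad).
It also fails if it takes over 45 s, if anything falls off the work surface, if the arm or the gripper's body presses on something with over 40 N, if the wrist force passes 120 N, or if a joint passes its speed limit or range.

## Working session

There is one attempt and no reset: what is moved stays moved. The work goes in short steps, Python scripts to look and compute and a tool call to move; the robot and the scene stay as the last step left them, time stands still between calls to the robot, and variables do not carry over. Pictures are saved under pics/ and viewed, about 8 in all and at most 12, crops included, and the job is handed in when it is done.

Besides the shell and the picture viewer there is one more tool, called after "Request:" by a JSON object that holds its "api" and its "payload", one argument or row to a line. drive_tool: Moves the arm, as the interface text tells. Scaled input: -1 to 1 covers 8 cm each way for a shift and 120 degrees each way for a turn. Its arguments: {"type":"object","properties":{"steps":{"type":"array","items":{"type":"number"}},"jaw":{"type":"number"},"force":{"type":"number"}},"required":["steps"]}

```bash
ls; mkdir -p pics; python3 - <<'E'
from station import status,cams,arm
import cv2
print(status.sense())
for n in("side","top"):
    im=cams.camera(n); cv2.imwrite(f"pics/{n}0.png",im[:,:,::-1]); c=cams.calibration(n); print(n,c)
    for q in("tube","ramp","mug","finial","jar"):
        print(q,[(round(d["score"],2),[int(v) for v in d["extent"]]) for d in cams.boxes_of(q,n)])
E
```

```text
pics
{'time_s': 0.0, 'joint_positions': array([-1.44823486e+00,  3.26906591e-01, -1.93561776e-01,  1.05197221e+00,
       -2.63625058e-05,  1.43656007e+00]), 'qvel': array([-5.95283424e-04,  3.51986106e-05,  2.38976364e-03,  6.74006255e-04,
        7.42447046e-04, -8.74399672e-04]), 'joint_efforts': array([ 2.13752937e-03, -4.43396688e+01,  2.62442690e+01,  1.55333499e-02,
        4.51161361e-05, -7.97692195e-06]), 'eef_pos': array([ 139.60689837, -531.41179152,  230.53050866]), 'tool_rot': array([-2.48669072e+00,  1.91800425e+00,  1.84438719e-03]), 'contact_force': array([-0.41954723, -0.9000775 ,  1.03818692]), 'moment': array([ 0.02797431, -0.02786778,  0.006672  ]), 'width': 85.42857351369021}
side {'mtx': array([[438.59226174,   0.        , 325.60102767],
       [  0.        , 438.59226174, 244.24007383],
       [  0.        ,   0.        ,   1.        ]]), 'view': array([[-8.87236348e-01, -4.61256618e-01, -7.34815526e-03,
         4.59199519e+02],
       [ 2.92032299e-01, -5.73918136e-01,  7.65071964e-01,
        -2.19255655e+02],
       [-3.57111746e-01,  6.76653756e-01,  6.43
[... 448 characters left out ...]
      [  0.        ,   0.        ,   1.        ]]), 'view': array([[-1.45446390e-03, -9.99906559e-01,  1.35925420e-02,
        -1.39875080e+01],
       [ 9.95626059e-01, -1.78200047e-04,  9.34276140e-02,
        -5.47449136e+02],
       [-9.34164618e-02,  1.36689761e-02,  9.95533286e-01,
        -1.37924614e+03],
       [ 0.00000000e+00,  0.00000000e+00,  0.00000000e+00,
         1.00000000e+00]])}
tube [(0.74, [331, 297, 379, 354]), (0.74, [246, 244, 285, 298]), (0.61, [315, 234, 374, 263]), (0.56, [409, 311, 472, 347])]
ramp [(0.84, [298, 111, 428, 276])]
mug [(0.71, [260, 157, 308, 192]), (0.2, [413, 217, 437, 240])]
finial [(0.69, [412, 215, 439, 238])]
jar [(0.89, [402, 246, 423, 268])]
```

View pics/top0.png

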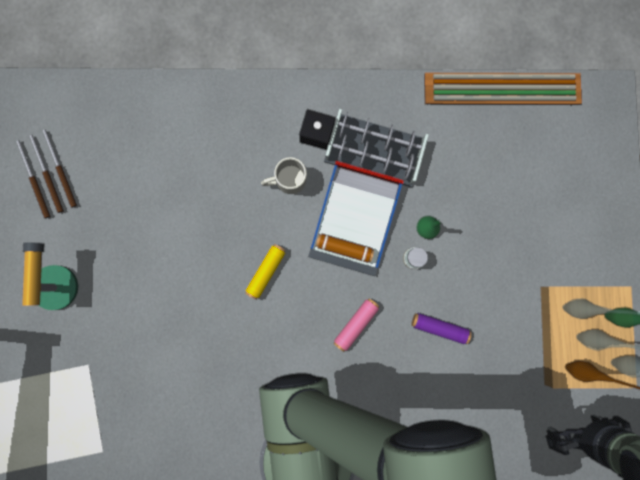

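View pics/side0.png

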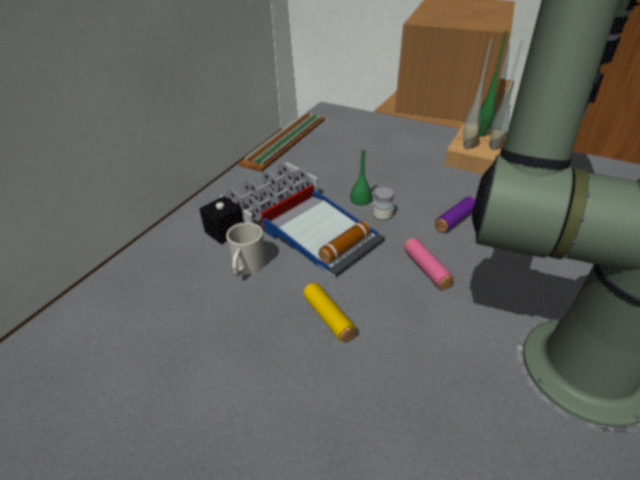

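The pictures show the following:
- **Amber tube with white bands:** on the ramp foot, top (346,248) and side (345,243).
- **Look-alikes:** yellow at top (265,271), pink (357,325), purple (442,328), and an amber and black object at (33,275).
- **My choice:** the amber tube on the ramp. Uphill runs toward the red plate at top (370,173).

I'll check the choice in one close crop.

```bash
python3 - <<'E'
import cv2,numpy as np
t=cv2.imread("pics/top0.png")[100:285,250:450]; s=cv2.imread("pics/side0.png")[140:285,195:395]
a=cv2.resize(t,None,fx=3.2,fy=3.2,interpolation=cv2.INTER_CUBIC)
cv2.imwrite("pics/ct.png",a)
cv2.imwrite("pics/cs.png",cv2.resize(s,None,fx=4,fy=4,interpolation=cv2.INTER_CUBIC))
E
```

```text
(no output)
```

View pics/ct.png

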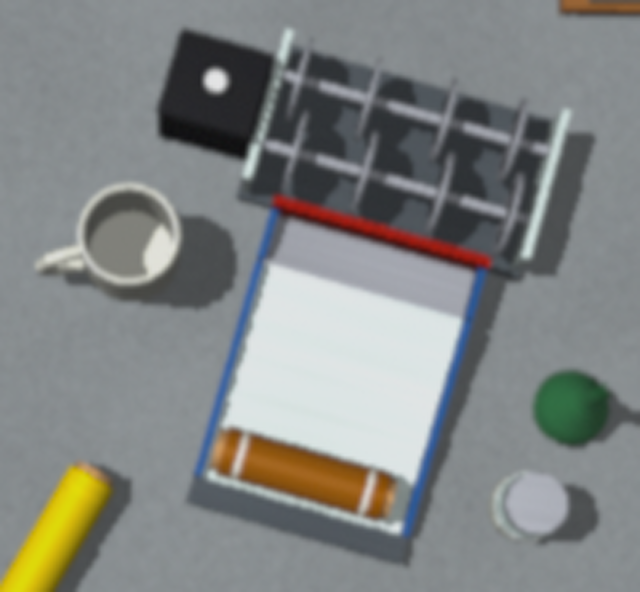

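View pics/cs.png

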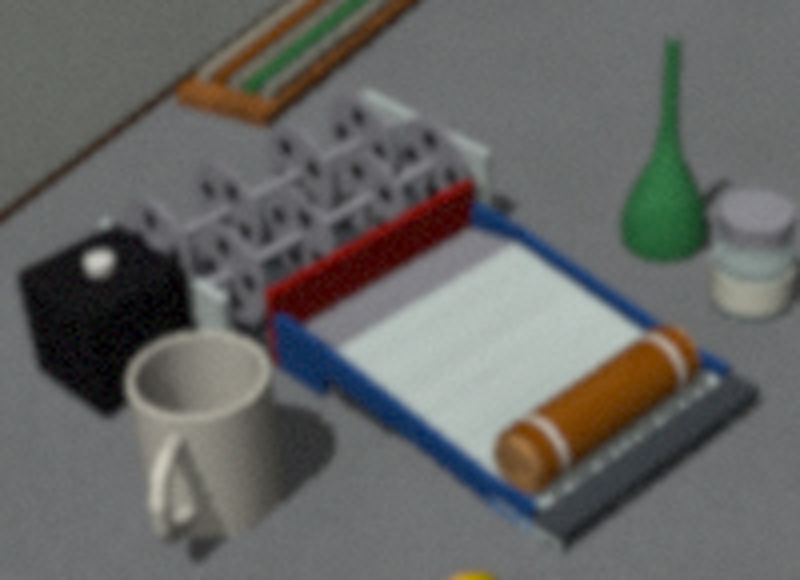

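The crops confirm it: a brown-amber tube with two white bands lies across the foot. The ridge runs (270,262)-(465,315) in the top crop and (345,347)-(517,243) in the side crop. Next I fit the ramp pose.

```bash
cat > h.py <<'E'
import numpy as np,cv2
from station import status,cams,arm
from scipy.optimize import least_squares
from scipy.spatial.transform import Rotation as R
def proj(n,P):
    c=cams.calibration(n);P=np.atleast_2d(P);q=P@c["view"][:3,:3].T+c["view"][:3,3]
    q=q*[1,-1,-1];p=q@c["mtx"].T;return p[:,:2]/p[:,2:]
def ramp2w(r,P):
    c,s=np.cos(r[2]),np.sin(r[2]);return np.atleast_2d(P)@np.array([[c,s,0],[-s,c,0],[0,0,1]])+[r[0],r[1],0]
def masks(r0=None):
    out={}
    for n in("top","side"):
        cams.camera(n); out[n]=cams.cut_out("tube",n)
    return out
def cyl(p): # x,y,yaw of axis(y dir), z
    a=np.linspace(0,2*np.pi,40);P=[[20*np.cos(t),y,20*np.sin(t)] for t in a for y in(-64,64)]
    return ramp2w(p[:3],np.array(P))+[0,0,p[3]]
def ext(uv): return np.r_[uv.min(0),uv.max(0)]
E
python3 - <<'E'
from h import *
T=[((270,262),(150,80,29.4)),((465,315),(150,-80,29.4)),((207,475),(-22,80,15)),((403,528),(-22,-80,15)),((410,535),(-22,-85,15))][:4]
S=[((345,347),(150,80,29.4)),((517,243),(150,-80,29.4)),((540,505),(-22,80,15)),((718,380),(-22,-80,15))]
mt=np.array([a for a,_ in T])/3.2+[250,100]; ms=np.array([a for a,_ in S])/4+[195,140]
PT=[b for _,b in T];PS=[b for _,b in S]
f=lambda r:np.r_[(proj("top",ramp2w(r,PT))-mt).ravel(),(proj("side",ramp2w(r,PS))-ms).ravel()]
s=least_squares(f,[500,-80,-.25]);print(s.x,s.fun.reshape(-1,2).round(1).tolist())
r=s.x
print("home",ramp2w(r,[[170,0,46],[0,0,30]]))
M=masks();res=[]
for n in M:
    for d in M[n]:
        uv=np.argwhere(d["mask"])[:,::-1]; print(n,round(d["score"],2),d["extent"],uv.mean(0))
pc={n:proj(n,ramp2w(r,[0,0,30]))[0] for n in M};print(pc)
best={n:min(M[n],key=lambda d:np.hypot(*(np.argwhere(d["mask"])[:,::-1].mean(0)-pc[n]))) for n in M}
def g(p):
    o=[]
    for n in best:
        m=best[n]["mask"].astype(np.uint8);uv=proj(n,cyl(p));h=cv2.convexHull(uv.astype(np.float32))
        i=np.zeros((480,640),np.uint8);hs=(h*16).astype(int);cv2.fillPoly(i,[hs],1,shift=4)
        a=np.argwhere(i)[:,::-1];b=np.argwhere(m)[:,::-1]
        o+=list(a.mean(0)-b.mean(0))
        u=np.linalg.eigh(np.cov(a.T))[1][:,1];v=np.linalg.eigh(np.cov(b.T))[1][:,1]
        o.append(10*(u[0]*v[1]-u[1]*v[0])*np.sign(u@v))
    return o
t=least_squares(g,[*ramp2w(r,[0,0,0])[0][:2],r[2],30],diff_step=2e-2);print("tube",t.x,np.round(t.fun,2))
c,s_=np.cos(r[2]),np.sin(r[2]);d=t.x[:2]-r[:2];print("in ramp",d@[c,s_],d@[-s_,c])
for q,z in(("mug",42),("finial",30),("jar",35)):
    d=cams.boxes_of(q,"top")
    for e in d[:1]:
        x0,y0,x1,y1=e["extent"];m=np.array([(x0+x1)/2,(y0+y1)/2])
        k=least_squares(lambda v:proj("top",[v[0],v[1],z])[0]-m,[500,0]).x;dd=k-r[:2]
        print(q,k,"ramp",dd@[c,s_],dd@[-s_,c])
E
```

```text
[ 5.12375881e+02 -1.00243967e+02 -2.88814579e-01] [[-0.8, -1.1], [0.4, 0.6], [-0.9, -0.7], [0.1, 1.1], [-3.3, 0.8], [0.7, -1.0], [0.6, -0.1], [2.4, -2.1]]
home [[ 675.33485126 -148.66270428   46.        ]
 [ 512.37588135 -100.24396696   30.        ]]
top 0.94 [330.8, 299.5, 379.9, 349.6] [355.66469428 324.53944773]
top 0.83 [244.4, 243.2, 284.5, 299.1] [264.73469388 271.24489796]
top 0.64 [316.2, 232.4, 373.5, 263.0] [344.03626374 247.20769231]
top 0.58 [409.0, 313.7, 470.7, 347.4] [440.65130261 327.93787575]
side 0.88 [401.1, 237.7, 455.2, 288.9] [428.46556474 263.77961433]
side 0.86 [318.4, 224.0, 371.6, 262.6] [344.08300395 241.66304348]
side 0.78 [301.2, 280.2, 354.4, 342.0] [329.0789272  312.11340996]
side 0.74 [434.2, 197.8, 476.6, 231.5] [454.17422096 215.06657224]
{'top': array([347.83063374, 247.97490126]), 'side': array([347.74869795, 239.48899751])}
tube [ 5.15407543e+02 -8.93443003e+01 -3.14862071e-01  3.27634716e+01] [-0.04 -0.29 -0.36 -0.17 -0.06 -0.37]
in ramp -0.19830329881943048 11.311692387649414
mug [689.7362188   51.90919146] ramp 126.67878873200578 196.36638562415763
finial [ 563.96794014 -301.42714472] ramp 106.75543644173874 -178.15635923068004
jar [ 489.16935814 -260.78561771] ramp 23.47948765521288 -160.5019563939278
```

Request:
{"api": "drive_tool", "payload": {
  "steps": [-0.5,-0.5,0,0,0,-0.08,-1,-1,0,0,0,-0.16,-1,-1,0,0,0,-0.24,-1,-1,0,0,0,-0.32,-1,-1,0,0,0,-0.4,-1,-1,0,0,0,-0.48,-1,-1,0,0,0,-0.56,-1,-1,0,0,0,-0.62],
  "jaw": 1
}}

```text
time_s: 1.95
eef_pos: [196.8, -434.3, 231.4]
tool_rot: [3.141, -0.017, 0.0]
contact_force: [-0.1, -0.1, -1.1]
width: 85.2
```

```bash
cat >> h.py <<'E'
RAMP=np.array([512.4,-99,-.285])
def goto(x,y,z,dyaw=0):
    s=status.sense();Rt=R.from_rotvec(s["tool_rot"]);w=ramp2w(RAMP,[x,y,z])[0]
    c,q=np.cos(RAMP[2]+dyaw),np.sin(RAMP[2]+dyaw)
    G=R.from_matrix(np.array([[-q,c,0],[c,q,0],[0,0,-1.]]).T)
    p=s["eef_pos"]-[*RAMP[:2],0];c,q=np.cos(RAMP[2]),np.sin(RAMP[2])
    print("t",round(s["time_s"],2),"now ramp",np.round([p[0]*c+p[1]*q,-p[0]*q+p[1]*c,p[2]],1),"F",s["contact_force"].round(1),"q",s["joint_positions"].round(2),"w",round(s["width"],1))
    print("shift",(Rt.inv().apply(w-s["eef_pos"])/80).round(3),"turn",(np.degrees((Rt.inv()*G).as_rotvec())/120).round(3))
E
python3 -c "
from h import *
goto(-50,5,200)"
```

```text
t 1.95 now ramp [-208.6 -410.5  231.4] F [-0.1 -0.1 -1.1] q [-1.3   0.19 -0.37  1.    0.    0.28] w 85.2
shift [ 3.314 -4.464  0.391] turn [ 0.     0.    -0.619]
```

Request:
{"api": "drive_tool", "payload": {
  "steps": [0.5,-0.6,0,0,0,-0.08,1,-1,0,0,0,-0.16,1,-1,0,0,0,-0.24,1,-1,0,0,0,-0.32,1,-1,0,0,0,-0.4,1,-1,0,0,0,-0.48,1,-1,0,0,0,-0.56,1,-1,0,0,0,-0.62]
}}

```text
time_s: 2.95
eef_pos: [277.7, -355.2, 231.4]
tool_rot: [2.508, 1.891, -0.0]
contact_force: [-0.8, -0.3, -0.3]
width: 85.4
```

```bash
python3 -c "
from h import *
goto(-50,5,200)"
```

```text
t 2.95 now ramp [-153.2 -311.9  231.4] F [-0.8 -0.3 -0.3] q [-1.07  0.14 -0.43  0.99 -0.   -0.79] w 85.4
shift [3.953 1.314 0.392] turn [0.    0.    0.003]
```

Request:
{"api": "drive_tool", "payload": {
  "steps": [0.5,0.15,0,0,0,0,1,0.33,0,0,0,0,1,0.33,0,0,0,0]
}}

```text
time_s: 3.32
eef_pos: [326.0, -283.7, 231.6]
tool_rot: [2.505, 1.896, 0.0]
contact_force: [0.1, -0.8, 0.7]
width: 85.8
```

Request:
{"api": "drive_tool", "payload": {
  "steps": [0.5,0.15,0,0,0,0,1,0.33,0,0,0,0,1,0.33,0,0,0,0]
}}

```text
time_s: 3.7
eef_pos: [373.8, -212.9, 231.7]
tool_rot: [2.501, 1.9, 0.0]
contact_force: [0.1, 0.5, -0.2]
width: 85.6
```

Request:
{"api": "drive_tool", "payload": {
  "steps": [0.5,0.15,0,0,0,0,1,0.33,0,0,0,0,1,0.33,0,0,0,0]
}}

```text
time_s: 4.08
eef_pos: [421.3, -142.7, 231.7]
tool_rot: [2.498, 1.903, 0.0]
contact_force: [-0.8, 0.1, -0.2]
width: 85.9
```

Request:
{"api": "drive_tool", "payload": {
  "steps": [0.5,0.15,0,0,0,0,0.95,0.3,0,0,0,0,0.95,0.3,0,0,0,0,0.95,0.3,0,0,0,0]
}}

```text
time_s: 4.58
eef_pos: [464.0, -77.3, 231.5]
tool_rot: [2.499, 1.901, -0.002]
contact_force: [-0.5, 0.5, 0.2]
width: 85.6
```

```bash
python3 -c "
from h import *
goto(-50,5,60)
im=cams.camera('side');cv2.imwrite('pics/s1.png',cv2.resize(im[100:310,180:460,::-1],None,fx=2.8,fy=2.8,interpolation=2))"
```

```text
t 4.58 now ramp [-52.5   7.2 231.5] F [-0.5  0.5  0.2] q [-0.32  0.18 -0.39  1.   -0.   -0.05] w 85.6
shift [-0.024  0.03   2.144] turn [0.    0.001 0.007]
```

Request:
{"api": "drive_tool", "payload": {
  "steps": [0,-0.1,0.4,0,0,0,0,-0.1,0.8,0,0,0,0,-0.1,1,0,0,0,0,-0.1,1,0,0,0]
}}

```text
time_s: 5.12
eef_pos: [454.7, -76.2, 150.6]
tool_rot: [-2.502, -1.898, 0.004]
contact_force: [0.2, -1.0, -0.3]
width: 85.4
```

Request:
{"api": "drive_tool", "payload": {
  "steps": [0,0,0.4,0,0,0,0,0,0.8,0,0,0,0,0,1,0,0,0,0,0,1,0,0,0]
}}

```text
time_s: 5.62
eef_pos: [454.0, -76.9, 70.6]
tool_rot: [-2.502, -1.896, 0.006]
contact_force: [-0.1, 0.1, 0.7]
width: 85.5
```

Request:
{"api": "drive_tool", "payload": {
  "steps": [0,0,0.2,0,0,0,0,0,0.4,0,0,0,0,0,0.6,0,0,0,0,0,0.6,0,0,0]
}}

```text
time_s: 6.12
eef_pos: [453.9, -77.3, 23.1]
tool_rot: [-2.503, -1.896, 0.006]
contact_force: [-0.1, 0.0, 0.4]
width: 85.7
```

```bash
python3 -c "
from h import *
goto(-40,5,12)
im=cams.camera('side');im2=cams.camera('top')
a=cv2.resize(im[170:300,260:420,::-1],(790,640)[:2],interpolation=2)[:590]
cv2.imwrite('pics/s2.png',a)
print(proj('side',ramp2w(RAMP,[[-61,0,25],[-50,55,36],[-50,-50,36]])))"
```

```text
t 6.12 now ramp [-62.2   4.4  23.1] F [-0.1  0.   0.4] q [-0.33  0.43 -0.67  0.47 -0.   -0.05] w 85.7
shift [0.005 0.278 0.137] turn [-0.002  0.001  0.005]
[[368.04351282 253.53805621]
 [347.97735293 259.67672286]
 [378.60604928 237.17062147]]
```

View pics/s2.png

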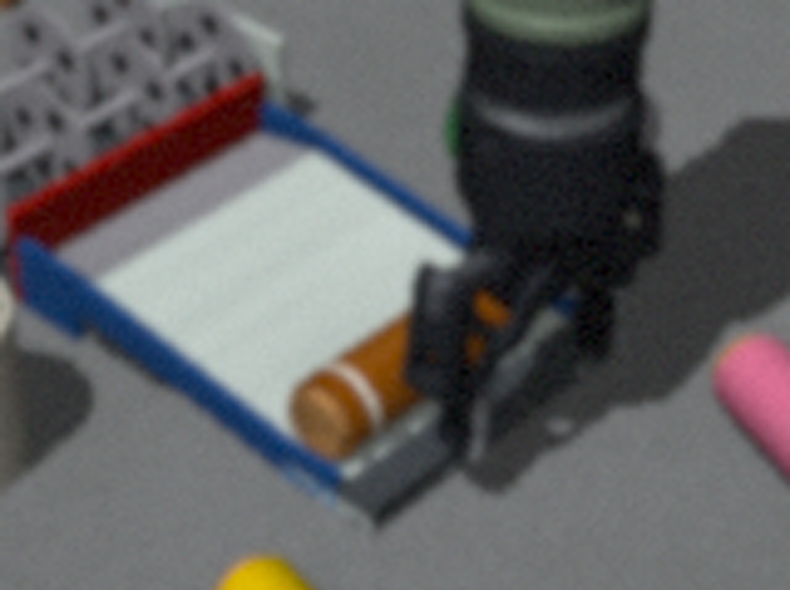

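The left fingertip shows at about (350,262), where I predicted a tip height of about 36 mm. So the open tips do sit about 13 mm above the TCP. Now I lower and close in slowly.

Request:
{"api": "drive_tool", "payload": {
  "steps": [0,0,0.08,0,0,0,0,0,0.175,0,0,0,0,0.06,0.175,0,0,0.005,0,0.12,0.175,0,0,0.005,0,0.18,0.175,0,0,0.005,0,0.24,0.175,0,0,0.005,0,0.28,0.175,0,0,0.005,0,0.28,0.175,0,0,0.005]
}}

```text
time_s: 7.22
eef_pos: [476.5, -83.6, 9.7]
tool_rot: [-2.514, -1.884, 0.004]
contact_force: [-1.1, 0.3, 1.0]
width: 85.5
```

```bash
python3 -c "
from h import *
goto(-30,5,9)"
```

```text
t 7.22 now ramp [-38.8   4.7   9.7] F [-1.1  0.3  1. ] q [-0.33  0.49 -0.63  0.46 -0.   -0.04] w 85.5
shift [0.004 0.11  0.008] turn [-0.001  0.001  0.   ]
```

Request:
{"api": "drive_tool", "payload": {
  "steps": [0,0.04,0,0,0,0,0,0.09,0,0,0,0,0,0.14,0,0,0,0,0,0.19,0,0,0,0,0,0.24,0,0,0,0,0,0.29,-0.007,0,0,0,0,0.34,-0.014,0,0,0,0,0.39,-0.021,0,0,0]
}}

```text
time_s: 8.22
eef_pos: [506.6, -92.4, 11.4]
tool_rot: [-2.514, -1.884, 0.004]
contact_force: [-0.4, 0.8, 0.5]
width: 85.1
```

```bash
cat >> h.py <<'E'
def track(n='top'):
    # amber centroid by colour inside the ramp's deck, back-projected to the axis height
    im=cams.camera(n);c=cv2.cvtColor(im,cv2.COLOR_RGB2HSV)
    poly=proj(n,ramp2w(RAMP,[[-40,80,25],[-40,-80,25],[190,-80,45],[190,80,45]])).astype(np.int32)
    z=np.zeros((480,640),np.uint8);cv2.fillConvexPoly(z,poly,1)
    m=(z>0)&(c[...,0]>6)&(c[...,0]<20)&(c[...,1]>140)&(c[...,2]>60)
    uv=np.argwhere(m)[:,::-1];print(n,"amber px",len(uv),uv.mean(0).round(1),uv.min(0),uv.max(0))
    f=lambda v:proj(n,ramp2w(RAMP,[v[0],v[1],max(30,min(50,30.2+.1405*(v[0]-12)))+8]))[0]-uv.mean(0)
    print("tube ~",least_squares(f,[50,0]).x.round(1)); return im
E
python3 -c "
from h import *
goto(20,5,12)
track('side');im=track()
cv2.imwrite('pics/t3.png',cv2.resize(im[140:290,280:440,::-1],None,fx=3.6,fy=3.6,interpolation=2))"
```

```text
t 8.22 now ramp [-7.4  4.7 11.4] F [-0.4  0.8  0.5] q [-0.32  0.52 -0.54  0.51 -0.   -0.04] w 85.1
shift [ 0.004  0.342 -0.009] turn [-0.001  0.001  0.   ]
side amber px 337 [335.2 238.4] [313 222] [357 255]
tube ~ [16.5 23.5]
top amber px 42 [323.8 229.8] [321 225] [327 234]
tube ~ [25.7 67.7]
```

View pics/t3.png

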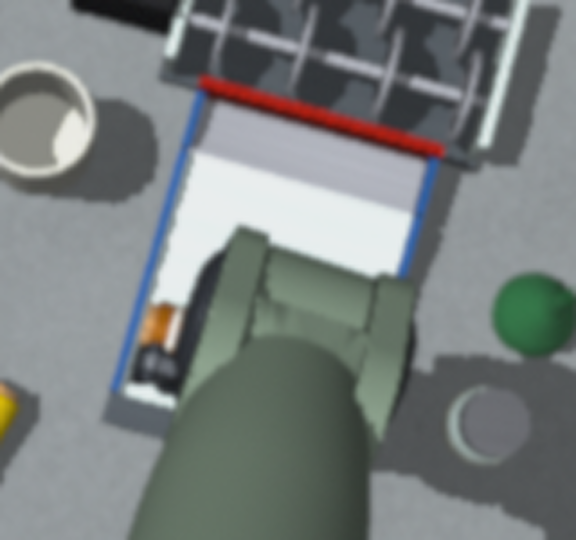

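Top view: the tube's left end shows just ahead of the left finger, at crop (157,325). It has reached about x≈24 and sits square. I'll keep pushing parallel to the slope.

Request:
{"api": "drive_tool", "payload": {
  "steps": [0,0.04,-0.006,0,0,0,0,0.09,-0.013,0,0,0,0,0.14,-0.02,0,0,0,0,0.19,-0.027,0,0,0,0,0.24,-0.034,0,0,0,0,0.29,-0.041,0,0,0,0,0.34,-0.048,0,0,0,0,0.39,-0.055,0,0,0]
}}

```text
time_s: 9.32
eef_pos: [537.5, -101.5, 15.9]
tool_rot: [2.514, 1.883, -0.003]
contact_force: [-0.7, 0.4, 0.6]
width: 85.5
```

```bash
python3 -c "
from h import *
goto(60,5,22)
track('side')"
```

```text
t 9.32 now ramp [24.8  4.7 15.9] F [-0.7  0.4  0.6] q [-0.32  0.56 -0.45  0.56 -0.   -0.04] w 85.5
shift [ 0.004  0.44  -0.076] turn [-0.     0.001  0.   ]
side amber px 350 [325.7 230.4] [303 212] [347 247]
tube ~ [48.6 21.2]
```

Request:
{"api": "drive_tool", "payload": {
  "steps": [0,0.04,-0.006,0,0,0,0,0.09,-0.013,0,0,0,0,0.14,-0.02,0,0,0,0,0.19,-0.027,0,0,0,0,0.24,-0.034,0,0,0,0,0.29,-0.041,0,0,0,0,0.34,-0.048,0,0,0,0,0.39,-0.055,0,0,0]
}}

```text
time_s: 10.38
eef_pos: [568.4, -110.6, 20.5]
tool_rot: [2.513, 1.883, -0.002]
contact_force: [0.1, 0.8, -0.0]
width: 85.7
```

```bash
python3 -c "
from h import *
goto(60,5,22)
track('side')"
```

```text
t 10.38 now ramp [57.   4.7 20.5] F [ 0.1  0.8 -0. ] q [-0.32  0.6  -0.36  0.61 -0.   -0.03] w 85.7
shift [ 0.004  0.037 -0.019] turn [0.    0.001 0.   ]
side amber px 361 [316.3 222.5] [293 204] [337 239]
tube ~ [80.9 18.9]
```

Request:
{"api": "drive_tool", "payload": {
  "steps": [0,0.04,-0.006,0,0,0,0,0.09,-0.013,0,0,0,0,0.14,-0.02,0,0,0,0,0.19,-0.027,0,0,0,0,0.24,-0.034,0,0,0,0,0.29,-0.041,0,0,0,0,0.34,-0.048,0,0,0,0,0.39,-0.055,0,0,0]
}}

```text
time_s: 11.42
eef_pos: [599.4, -119.7, 25.2]
tool_rot: [2.512, 1.882, -0.001]
contact_force: [0.3, 0.4, -0.0]
width: 85.1
```

```bash
python3 -c "
from h import *
goto(120,5,29)
im=track('side')
cv2.imwrite('pics/s4.png',cv2.resize(im[150:290,230:400,::-1],None,fx=4,fy=4,interpolation=2))"
```

```text
t 11.43 now ramp [89.3  4.6 25.2] F [ 0.3  0.4 -0. ] q [-0.32  0.64 -0.27  0.67 -0.   -0.03] w 85.1
shift [ 0.005  0.384 -0.047] turn [0.001 0.001 0.   ]
side amber px 368 [307.1 215.1] [283 197] [327 232]
tube ~ [112.8  17.6]
```

View pics/s4.png

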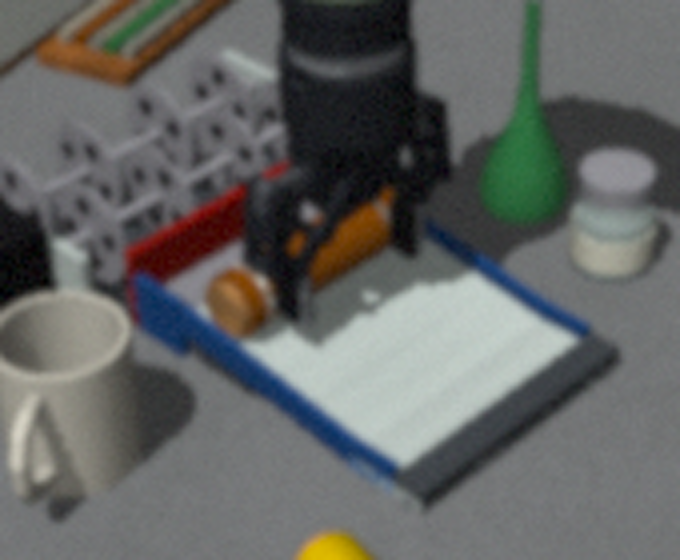

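The tube is about 120 mm up, square, with both fingers behind it. Now over the ridge, slower and level at the end.

Request:
{"api": "drive_tool", "payload": {
  "steps": [0,0.04,-0.006,0,0,0,0,0.08,-0.012,0,0,0,0,0.12,-0.018,0,0,0,0,0.16,-0.024,0,0,0,0,0.2,-0.03,0,0,0,0,0.24,-0.036,0,0,0,0,0.28,-0.042,0,0,0,0,0.32,-0.048,0,0,0]
}}

```text
time_s: 12.48
eef_pos: [624.9, -127.2, 29.3]
tool_rot: [2.512, 1.882, -0.0]
contact_force: [-0.5, 0.2, 0.9]
width: 85.3
```

Request:
{"api": "drive_tool", "payload": {
  "steps": [0,0.03,0,0,0,0,0,0.06,0,0,0,0,0,0.09,0,0,0,0,0,0.12,0,0,0,0,0,0.15,0,0,0,0,0,0.18,0,0,0,0]
}}

```text
time_s: 13.22
eef_pos: [638.9, -131.3, 29.3]
tool_rot: [2.512, 1.882, -0.0]
contact_force: [-0.5, 0.4, -1.7]
width: 85.4
```

```bash
python3 -c "
from h import *
goto(131,5,29)
im=track('side')
cv2.imwrite('pics/s5.png',cv2.resize(im[150:260,230:360,::-1],None,fx=5,fy=5,interpolation=2))"
```

```text
t 13.22 now ramp [130.5   4.6  29.3] F [-0.5  0.4 -1.7] q [-0.31  0.69 -0.14  0.73 -0.   -0.03] w 85.4
shift [0.005 0.007 0.004] turn [0.001 0.001 0.   ]
side amber px 337 [293.  206.7] [266 190] [315 223]
tube ~ [156.5  22.1]
```

View pics/s5.png

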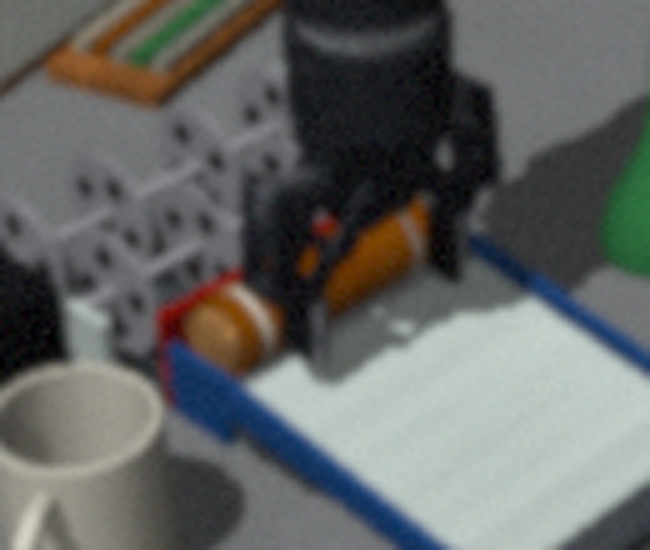

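The tube is against the red plate, with its end at crop (210,335), and the fingers trail it. I back off downhill, then go up.

Request:
{"api": "drive_tool", "payload": {
  "steps": [0,-0.1,0,0,0,0,0,-0.25,0,0,0,0,0,-0.4,-0.1,0,0,0,0,-0.5,-0.4,0,0,0,0,-0.5,-0.8,0,0,0,0,-0.5,-1,0,0,0,0,-0.5,-1,0,0,0]
}}

```text
time_s: 14.15
eef_pos: [601.4, -120.2, 110.7]
tool_rot: [2.509, 1.88, 0.003]
contact_force: [-0.1, 0.3, -1.1]
width: 85.4
```

Request:
{"api": "drive_tool", "payload": {
  "steps": [0,-0.4,-0.5,0,0,0,0,-1,-1,0,0,0,0,-1,-1,0,0,0]
}}

```text
time_s: 14.52
eef_pos: [522.7, -96.7, 191.9]
tool_rot: [2.508, 1.88, 0.004]
contact_force: [1.2, -0.3, -0.3]
width: 85.2
```

Request:
{"api": "drive_tool", "payload": {
  "steps": [0,-0.5,-0.3,0,0,0,0,-1,-0.3,0,0,0,0,-1,-0.3,0,0,0,0,-1,-0.3,0,0,0,0,-1,-0.3,0,0,0]
}}

```text
time_s: 15.15
eef_pos: [446.9, -74.6, 214.7]
tool_rot: [2.509, 1.879, 0.004]
contact_force: [-1.0, -0.1, -0.3]
width: 85.9
```

```bash
python3 - <<'E'
from h import *
goto(0,0,200)
a=track('side');b=track('top')
cut=lambda im,r,c:cv2.resize(im[r:r+130,c:c+130,::-1],(395,395),interpolation=2)
cv2.imwrite('pics/f.png',np.hstack([cut(a,150,240),cut(b,140,310)]))
for n in('top','side'): print(n,proj(n,cyl([*ramp2w(RAMP,[170,8,0])[0][:2],RAMP[2],46])).min(0).round(),proj(n,cyl([*ramp2w(RAMP,[170,8,0])[0][:2],RAMP[2],46])).max(0).round())
E
```

```text
t 15.15 now ramp [-69.8   5.  214.7] F [-1.  -0.1 -0.3] q [-0.33  0.15 -0.46  0.94 -0.   -0.04] w 85.9
shift [-0.062  0.871  0.19 ] turn [0.003 0.001 0.   ]
side amber px 518 [292.3 206.4] [266 189] [317 223]
tube ~ [158.4  22.5]
top amber px 720 [364.2 180.2] [337 166] [393 194]
tube ~ [167.5   7.3]
top [336. 165.] [391. 195.]
side [268. 188.] [318. 225.]
```

View pics/f.png

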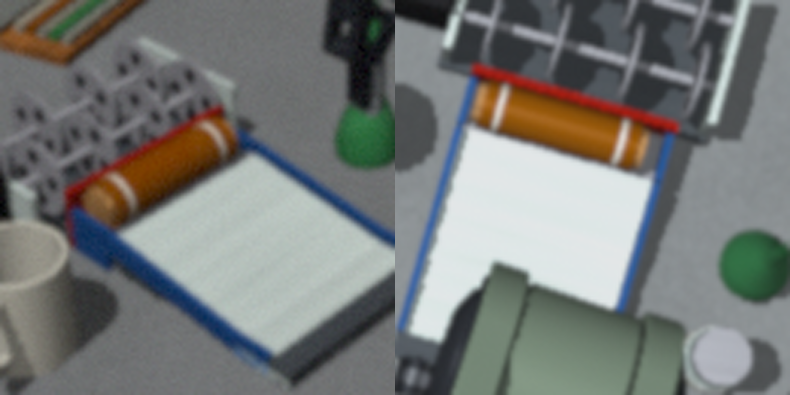

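The tube lies square against the red plate, within 2–3 px of the extents predicted for home. The bystanders look unmoved and the arm is clear, so I hand in.

```bash
python3 -c "
from station import arm
print(arm.finish_job())"
```

```text
the job is handed in; nothing more can be done
None
```

I pushed the amber tube up the ramp, over the ridge and home against the red stop, then backed the arm clear and handed the job in at about 15 s. I used the two fully open fingers, one behind each half of the tube, at about 30 mm/s on the slope and 20–25 mm/s over the ridge.

- **Tube position:** The last top view put the tube at ramp x ≈ 167.5 mm, y ≈ 7 mm. It looked square, and its outline was within 2–3 px of the one predicted for home in both views.
- **Disagreement:** My rough colour-based estimate from the side camera gave x ≈ 158 mm and y ≈ 22 mm. It had read about 7–8 mm low in x and high in y all the way up, because it sees only one side of the tube. I trusted the outlines and the picture instead.
- **Forces and bystanders:** The wrist force readings between moves stayed under 2 N. The mug, finial and jar looked unmoved in the pictures; I did not measure them again. No verdict was reported at hand-in.

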